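# Feed a hard drive through the bench degausser

### The arm

A 6-joint arm with a two-finger parallel gripper is mounted at the origin on a cart in front of the work surface, level with it; the furniture and walls round the work are solid. World frame = base frame: x ahead of the robot, y to its left, z up, the work surface at z = 0. Lengths are in m, angles in rad, forces in N, time in s.
With the tool pointing down it reaches from about 0.25 to 0.775 m from the base axis. Payload 4 kg.
Tool frame: the origin (TCP) lies between the finger pads; the fingertips stand 14 mm ahead of it and the grasp point (between the pads) lies 5 mm behind it (tip_reach is the distance from the TCP to the fingertips, in m); z points along the fingers, y is the line along which they close (so a half turn about z gives the same grasp; the last joint's range is limited). The gripper opens to 94 mm and grips with 3 to 60 N. Pads are 16 mm wide; open, the fingers measure 119 mm over their backs; the gripper's body (75 mm by 177 mm) begins 78 mm behind the grasp point.
Start: joints at [1.244, 0.087, 1.371, -0, 1.684, -0.103], TCP at [0.122, 0.536, 0.22] pointing down, gripper open.
Joint ranges: [-3.1, 3.1], [-0.76, 2.03], [0.27, 2.55], [-1.08, 4.22], [0.17, 2.65], [-2.57, 2.57]. Speed limits (rad/s): [2.79, 2.79, 3.14, 3.14, 3.14, 3.14].

### API

Orientations are given as [roll, pitch, yaw] about the fixed x, y, z axes, in that order (R = Rz(yaw) Ry(pitch) Rx(roll)).
In Python, from bench import * gives the robot as it stands. The module is installed in compiled form; this text tells all that it offers.
- The arm moves only by the tool servo_tool, never from a script. Its argument "targets" is a list of rows, each a list of 4 numbers: the shift along the tool's x, y, z in cm, then the turn about the tool's z in degrees. A call has 1 to 8 rows; each row is the pose to reach, as a shift and turn from the pose commanded when the call began, along the tool's axes at that moment; what a row does not reach only later rows make up. A row lasts 1/8 s, in which the tool goes at most 62.5 mm and 10.7 degrees, less where a joint would pass 70% of its speed; a pose out of reach is approached as far as the arm can. A call with a gripper value outside its range is refused whole. "claw" is the closure in counts, from 0 (fully open) to 255 (shut), set as the call begins (left out, the last holds). The fingers move at their own pace and stop on an object; the grip force is fixed at half the most. Time passes only in rows, so rows that repeat a pose let the fingers close. It gives the time, the measured TCP pose, the force, the opening and the grip force at its end, in the units of the state.
- get_obs(): the state, without advancing time (a new reading comes with each control period).
- snapshot(name): name is "scene" or "top" or "wrist"; returns the picture (384x512x3 uint8, blue, green, red); there is no depth.
- camera_model(name): a dict with "camera_matrix" (3x3 intrinsics, pixels), "camera_from_world" (4x4, takes a point from world to camera coordinates). Camera axes: x right, y up, looking along -z (the intrinsics and any distortion apply to the point x, -y, -z); pixel columns grow to the right and rows downward; lengths in m; the calibration is good to about 2 mm. A picture is of the moment at which its call begins: read the wrist's pose just before it. camera_model takes no time and is no camera call; for the wrist camera it gives the pose at the moment of the call.
- close_job(): hands the job in; it is judged then, once.
The state is a dict: "time": time; "joint_positions": joint angles; "qvel": joint speeds; "joint_torque": joint torques, N m; "tool_pos": TCP position; "ee_rot": TCP orientation; "wrist_force": force on the tool from outside, world axes, zero at the start; "wrist_torque": the same for the moment, N m; "width": finger opening in m; "finger_force": force on a finger pad.
Only numpy, scipy, OpenCV 4.12 (cv2) and the standard library are available. Lean on these libraries where they do the work, as an engineer would, in place of code of your own. Each camera call takes 0.05 s, during which the arm holds its last target. There are 200 camera calls.

### The job

Erase the hard drive that lies on the infeed bed of the bench degausser: first slide the side guide by its upright black grip towards the fixed fence until the drive sits square and snug between guide and fence, and leave the guide there. Then take the push stick by its handle and, with its nose behind the drive, push the drive through under the low magnet hood until all of it is clear of the hood on the far side, never touching the drive with the gripper itself. Last, stand the push stick upright on the worktop again, off the machine.

Things in the scene. Friction and masses are not known exactly. Their poses are not given: they have to be found in the camera images.
- degausser: Fixed machine, bed 490 mm along its y (feed direction, roughly the robot's left), x roughly away from the robot, turned up to 0.12 rad. Origin at worktop level under the hood's middle, z up. Bed top at z = 24 mm. Infeed bed y -265 to -35, x -85 to 170; outfeed bed y 35 to 225, between a fence (x = -64) and a rail (x = 56), end stop at y = 215.
- side_guide (a joint): Side guide on the infeed bed, m: 0 = fully open, grows as it slides along the degausser's -x towards the fence, to 0.085 at most. Its inner face, parallel to the fence, is at degausser x = 0.115 - joint; with the drive snug between them it reads 0.073. It stays where left (friction about 3.5 N).
- guide_grip (a point): In the guide's upright black grip, 55 mm above the bed and 19 mm below its top; 16 mm thick along the degausser's x, 48 mm wide along its y, centre 30 mm behind the guide's inner face, at degausser y = -130. The guide is an angle bar, y -215 to -45, 50 mm wide, its wall 6 mm thick and 22 mm high: lower than the drive, so keep the fingers well above 25 mm over the bed.
- fence_mid (a point): Middle of the foot of the fixed fence's face beside the infeed bed, on the robot's side (degausser x = -60, y = -130, z = 24 mm). The fence is straight, parallel to the feed direction, y -262 to -36, 20 mm high and 12 mm thick.
- drive: Hard drive, green circuit board up, 102 (its x) by 147 (its y) by 25 mm, 0.4 to 0.7 kg. Origin at the centre of its underside, z up. It lies loose and a little askew on the infeed bed between fence and guide, its y roughly along the degausser's y. Snug against the fence its origin is at degausser x = -9 mm.
- push_stick: Wooden push stick, 0.18 kg: sole 200 mm long (its x), 36 wide, 14 thick, with an upright plywood handle on its rear half, 18 mm thick (its y), x -95 to -15, top at z = 90. Origin at the centre of the sole's underside, z up, x points to the nose (dark end, x = 100). It stands on its sole on the worktop to the right of the machine, nose roughly to the left.
- stick_handle (a point): Where to grip the push stick: in its handle, 55 mm behind its origin (its -x) and 70 mm above the sole's underside, 20 mm below the handle's top.
- stick_nose (a point): Middle of the push stick's flat nose face, 36 mm wide and 14 mm high, 100 mm ahead of its origin and 7 mm above the sole's underside.
- hood_entry (a point): Point on the bed at the hood's entry, on the feed line (degausser x = -9, y = -35, z = 24 mm). The opening is 36 mm high, from degausser x = -63 to 48; over it a flared lip reaches out to y = -51.
- hood_exit (a point): Point on the bed at the hood's exit, on the feed line (degausser x = -9, y = 35, z = 24 mm). The hood is a grey bridge, 174 mm wide, 70 mm deep along the feed, its top 112 mm above the worktop.

How it is judged:
By the outcome, as a careful person would: the job done as asked, in the order asked, and still so for the second after the job is handed in, with the robot touching nothing.
It also fails if it takes over 67 s, if anything falls off the work surface, if the arm or the gripper's body presses on something with over 40 N, if the wrist force passes 120 N, or if a joint passes its speed limit or range.

## Working session

There is one attempt and no reset: what is moved stays moved. The work goes in short steps, Python scripts to look and compute and a tool call to move; the robot and the scene stay as the last step left them, time stands still between calls to the robot, and variables do not carry over. Pictures are saved under pics/ and viewed, at most 13 in all, crops included, and the job is handed in when it is done.

Besides the shell and the picture viewer there is one more tool, called after ">>>" as name(argument=value, ...), one argument or row to a line, values as JSON. servo_tool: Moves the arm, as the interface text tells. Its arguments: {"type":"object","properties":{"targets":{"type":"array"},"claw":{"type":"number"}},"required":["targets"]}

```bash
mkdir -p pics
cat > h.py <<'E'
from bench import *
import numpy as np, cv2
def ray(n,u,v,z,cm=None):
    c=cm or camera_model(n); K=np.array(c["camera_matrix"]); T=np.array(c["camera_from_world"])
    d=np.linalg.inv(K)@[u,v,1]; d=np.array([d[0],-d[1],-d[2]])
    R=T[:3,:3]; o=-R.T@T[:3,3]; w=R.T@d
    return o+w*(z-o[2])/w[2]
def proj(n,p,cm=None):
    c=cm or camera_model(n); K=np.array(c["camera_matrix"]); T=np.array(c["camera_from_world"])
    q=T[:3,:3]@np.array(p)+T[:3,3]; q=K@[q[0],-q[1],-q[2]]; return q[:2]/q[2]
E
python3 - <<'E'
from h import *
o=get_obs(); print({k:np.round(v,3) for k,v in o.items()})
for n in ("top","scene"): cv2.imwrite(f"pics/{n}0.png",cv2.resize(snapshot(n),None,fx=1.5,fy=1.5,interpolation=cv2.INTER_CUBIC)); c=camera_model(n); print(c.keys(),np.round(c["camera_matrix"],1),np.round(c["camera_from_world"],3))
E
```

```text
{'time': np.float64(0.0), 'joint_positions': array([ 1.244,  0.088,  1.372,  0.   ,  1.684, -0.103]), 'qvel': array([-0.001,  0.001,  0.001,  0.001, -0.001,  0.   ]), 'joint_torque': array([ 0.0000e+00, -3.4016e+01, -3.0243e+01,  7.2000e-02,  3.3000e-02,
       -0.0000e+00]), 'tool_pos': array([0.122, 0.536, 0.218]), 'ee_rot': array([-3.139, -0.   ,  2.918]), 'wrist_force': array([ 0.192,  0.117, -0.315]), 'wrist_torque': array([0.01 , 0.01 , 0.011]), 'finger_force': np.float64(0.0), 'width': np.float64(0.094)}
dict_keys(['camera_matrix', 'camera_from_world']) [[392.6   0.  250.4]
 [  0.  392.6 197. ]
 [  0.    0.    1. ]] [[ 0.022 -1.    -0.008 -0.101]
 [ 0.988  0.02   0.153 -0.564]
 [-0.153 -0.012  0.988 -0.904]
 [ 0.     0.     0.     1.   ]]
dict_keys(['camera_matrix', 'camera_from_world']) [[439.3   0.  260.8]
 [  0.  439.3 192.8]
 [  0.    0.    1. ]] [[ 0.471 -0.882  0.021 -0.347]
 [ 0.575  0.325  0.75  -0.362]
 [-0.669 -0.341  0.661 -0.972]
 [ 0.     0.     0.     1.   ]]
```

View pics/top0.png

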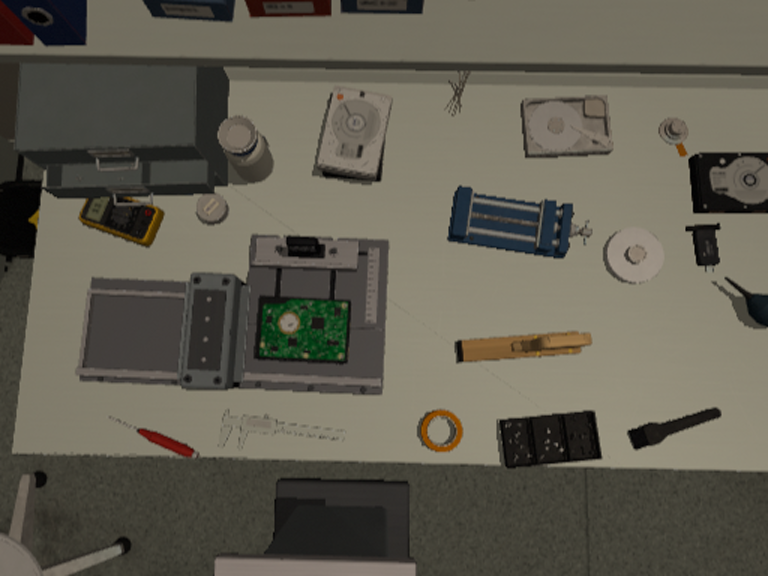

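View pics/scene0.png

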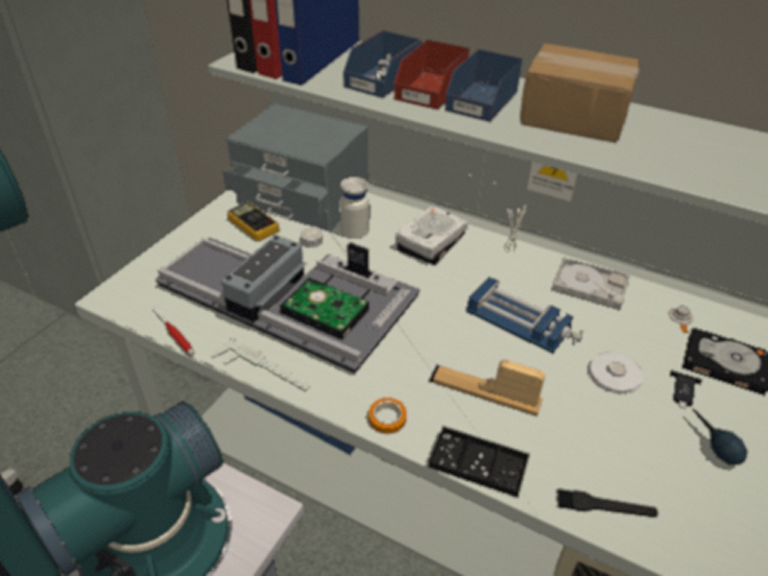

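The top view shows the degausser at (80-390, 235-390), with the drive, guide grip and stick all visible. The scene view agrees, so I'll enlarge the top view.

Run:
```python
from h import *
im=snapshot("top"); cv2.imwrite("pics/raw.png",im)
f=3.6
def cr(x,y,w,h): return cv2.resize(im[y:y+h,x:x+w],(int(w*f),int(h*f)),interpolation=cv2.INTER_CUBIC)
a=cr(50,153,215,112); b=cr(298,215,110,45)
o=np.zeros((a.shape[0]+b.shape[0],a.shape[1],3),np.uint8); o[:a.shape[0]]=a; o[a.shape[0]:,:b.shape[1]]=b
print(a.shape,b.shape)
cv2.imwrite("pics/crop1.png",o)
```

```text
(403, 774, 3) (162, 396, 3)
```

View pics/crop1.png

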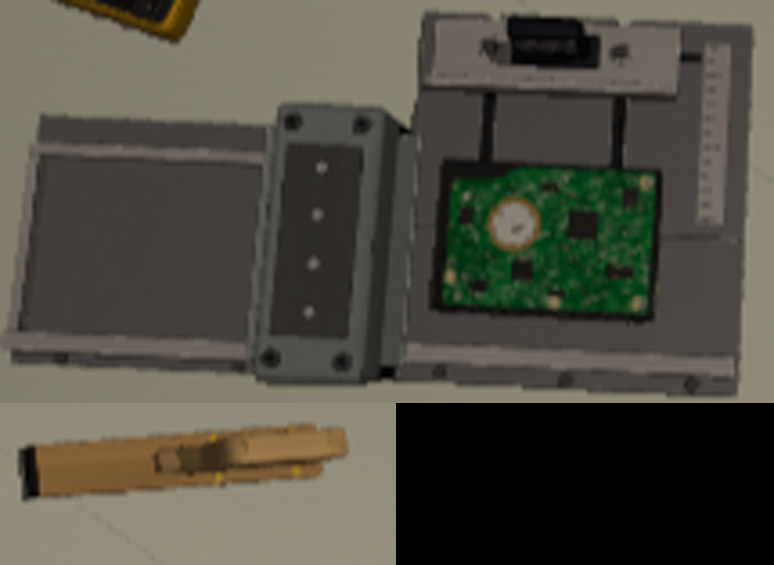

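```bash
cat > fit.py <<'E'
from h import *
from scipy.optimize import least_squares
C=camera_model("top")
def A(p,b=False):
    x0,y0=(298,215) if b else (50,153); q=(p[0],p[1]-403) if b else p
    return ((q[0]+.5)/3.6-.5+x0,(q[1]+.5)/3.6-.5+y0)
def fit(loc,px,g,b=False):
    loc=np.array(loc)/1000; uv=np.array([A(p,b) for p in px])
    W=lambda P:np.c_[P[0]+np.cos(P[2])*loc[:,0]-np.sin(P[2])*loc[:,1],P[1]+np.sin(P[2])*loc[:,0]+np.cos(P[2])*loc[:,1],loc[:,2]]
    r=lambda P:(np.array([proj("top",w,C) for w in W(P)])-uv).ravel()
    s=least_squares(r,g,loss="soft_l1"); print(np.round(s.x,4)); print(np.round(r(s.x).reshape(-1,2),1).tolist()); return s.x
E
python3 - <<'E'
from fit import *
d=fit([[170,-265,24],[-85,-265,24],[-94.5,35,112],[79.5,35,112],[170,-35,24]],[(753,25),(737,394),(253,380),(280,103),(424,11)],[.55,.2,0])
v=fit([[51,73.5,49],[51,-73.5,49],[-51,-73.5,49],[-51,73.5,49]],[(445,160),(662,170),(653,320),(432,311)],[.55,.1,0])
s=fit([[100,18,14],[100,-18,14],[-100,18,14],[-100,-18,14],[-95,0,90]],[(22,449),(25,498),(320,425),(320,474),(347,442)],[.5,-.2,1.57],True)
def w(P,l): c,s_=np.cos(P[2]),np.sin(P[2]); return np.array([P[0]+c*l[0]-s_*l[1],P[1]+s_*l[0]+c*l[1]])
R=np.array([[np.cos(d[2]),np.sin(d[2])],[-np.sin(d[2]),np.cos(d[2])]])
print("drive in deg",R@(v[:2]-d[:2]),v[2]-d[2]); print("grip",w(d,(.145,-.13)),"handle",w(s,(-.055,0)))
for p in [(509,18),(583,22)]: print(ray("top",*A(p),.098,C))
for p in [(680,95),(425,85)]: print(R@(ray("top",*A(p),.046,C)[:2]-d[:2]))  # guide wall
for p in [(735,360),(405,345)]: print("fence",R@(ray("top",*A(p),.044,C)[:2]-d[:2]))
print("grip top px",[ (np.array(proj("top",[*w(d,(.145+a,-.13+b)),.098],C))-[49.6,152.6])*3.6 for a in(-.008,.008) for b in (-.024,.024)])
E
```

```text
[ 0.5047  0.1594 -0.0315]
[[1.3, -0.7], [0.5, 0.1], [-2.2, 1.4], [-1.6, 0.3], [1.1, -1.4]]
[ 0.5097  0.0254 -0.0257]
[[-0.5, -0.5], [0.3, -0.4], [0.5, 0.7], [-0.3, 0.2]]
[ 0.5043 -0.3224  1.5339]
[[0.3, 3.3], [-0.0, -24.9], [-0.6, 14.7], [-0.5, -13.5], [0.9, 0.0]]
drive in deg [ 0.00920022 -0.13381421] 0.005727405934821739
grip [0.64556911 0.02491089] handle [ 0.50224331 -0.37739708]
[0.64708226 0.04957178 0.098     ]
[0.64538564 0.00196129 0.098     ]
[ 0.11153441 -0.21522433]
[ 0.10951185 -0.0429341 ]
fence [-0.06282679 -0.26137064]
fence [-0.06462051 -0.04424774]
grip top px [array([583.8717732 ,  35.18720006]), array([509.18029645,  31.44318649]), array([585.57574421,  10.92227112]), array([511.08368889,   7.20938086])]
```

```bash
cat >> fit.py <<'E'
def w(P,l): c,s_=np.cos(P[2]),np.sin(P[2]); return np.array([P[0]+c*l[0]-s_*l[1],P[1]+s_*l[0]+c*l[1]])
E
python3 - <<'E'
from fit import *
d=fit([[170,-265,24],[-85,-265,24],[115,-215,46],[115,-45,46],[170,-35,24],[-60,-262,44],[-85,225,24],[153,-106,98],[153,-154,98]],[(753,25),(737,394),(679,95),(425,87),(424,11),(736,358),(12,362),(509,18),(583,22)],[.55,.2,0])
s=fit([[100,-18,14],[100,18,14],[-100,-18,14],[-100,18,14],[-95,-9,90],[-95,9,90]],[(22,449),(25,498),(320,425),(320,474),(346,429),(347,455)],[.5,-.2,1.57],True)
v=np.array([.5097,.0254,-.0257])
R=np.array([[np.cos(d[2]),np.sin(d[2])],[-np.sin(d[2]),np.cos(d[2])]])
print("drive in deg",R@(v[:2]-d[:2]),v[2]-d[2]); print("grip",w(d,(.145,-.13)),"handle",w(s,(-.055,0)),"nose",w(s,(.1,0)))
E
```

```text
[ 0.4999  0.16   -0.0235]
[[0.5, 0.3], [0.5, 1.2], [-0.4, -0.2], [0.3, -0.9], [0.2, 0.3], [-0.0, 0.5], [-0.6, 0.8], [-0.3, -1.4], [-0.2, -1.6]]
[ 0.4916 -0.3217  1.6698]
[[-0.3, -0.6], [0.3, 0.4], [-2.0, -0.3], [-0.1, 0.7], [0.2, -0.5], [1.0, 0.3]]
drive in deg [ 0.01296923 -0.13436788] -0.0021802381319171935
grip [0.64179698 0.02666162] handle [ 0.49707079 -0.37647891] nose [ 0.4817452  -0.22223842]
```

```bash
cat >> h.py <<'E'
from scipy.spatial.transform import Rotation as Ro
def go(p,ang):
    "shift in cm / deg to bring TCP to p with tool y at world angle ang (deg)"
    o=get_obs(); R=Ro.from_euler("xyz",o["ee_rot"]).as_matrix(); s=R.T@(np.array(p)-o["tool_pos"])*100
    a=np.degrees(np.arctan2(R[1,1],R[0,1])); t=-(ang-a); t=(t+90)%180-90
    print("now",np.round(o["tool_pos"],4),"yang",round(a,2),"t",round(float(o["time"]),2),"F",np.round(o["wrist_force"],1),"w",round(float(o["width"]),4),"-> shift",np.round(s,2),"turn",round(t,2))
E
python3 -c "
from h import *
go((.64,.027,.16),-1.4)"
```

```text
now [0.1219 0.5359 0.2186] yang 77.18 t 0.15 F [1.  0.7 0.5] w 0.0942 -> shift [-61.81 -38.11   5.91] turn 78.58
```

>>> servo_tool(
  targets=[
    [-5,-3,0,10],
    [-10,-6,0,20],
    [-15,-9,0,30],
    [-20,-12,0,40],
    [-25,-15,0,50],
    [-30,-18,0,60],
    [-35,-21.5,0,70],
    [-40,-24.5,0,78.5],
  ],
  claw=90,
)

```text
time: 1.15
tool_pos: [0.4587, 0.2069, 0.2193]
ee_rot: [-3.142, -0.0, 1.542]
wrist_force: [0.3, 0.8, 0.4]
width: 0.0605
finger_force: 0.0
```

```bash
python3 -c "
from h import *
go((.64,.027,.16),-1.4)"
```

```text
now [0.4587 0.2069 0.2193] yang -1.63 t 1.15 F [0.3 0.8 0.4] w 0.0605 -> shift [-17.47  18.64   5.93] turn -0.23
```

>>> servo_tool(
  targets=[
    [-4,4.5,0,0],
    [-8,9,1,0],
    [-12,13,3,0],
    [-16,17,5,0],
    [-17.5,18.6,5.9,0],
    [-17.5,18.6,5.9,0],
    [-17.5,18.6,5.9,0],
  ],
)

```text
time: 2.02
tool_pos: [0.6392, 0.0308, 0.1615]
ee_rot: [3.141, -0.001, 1.549]
wrist_force: [-0.2, 1.0, -0.1]
width: 0.0609
finger_force: 0.0
```

Run:
```python
from h import *
go((.64,.027,.078),-1.4)
c=camera_model("wrist"); im=snapshot("wrist"); np.savez("cw.npz",K=c["camera_matrix"],T=c["camera_from_world"])
print(np.round(c["camera_from_world"],3))
im=cv2.resize(im,None,fx=1.5,fy=1.5,interpolation=cv2.INTER_CUBIC)
cv2.imwrite("pics/w1.png",im)
```

```text
now [0.6392 0.0308 0.1615] yang -1.24 t 2.02 F [-0.2  1.  -0.1] w 0.0609 -> shift [-0.39  0.08  8.35] turn 0.16
[[ 1.    -0.022  0.001 -0.638]
 [ 0.021  0.966 -0.257 -0.031]
 [ 0.005  0.257  0.966 -0.345]
 [ 0.     0.     0.     1.   ]]
```

View pics/w1.png

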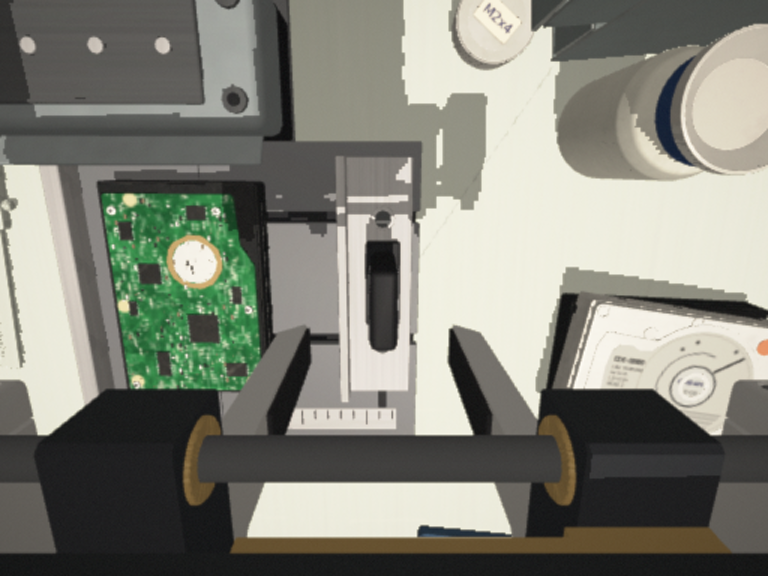

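The wrist view shows the grip at (384, 240-350) centred between the fingers. The guide's inner wall edge is at x≈340-347 and the fence is on the left.

Run:
```python
from h import *
z=np.load("cw.npz"); c=dict(camera_matrix=z["K"],camera_from_world=z["T"])
P=lambda n,x,y,h: print(n,np.round(ray("wrist",(x+.5)/1.5-.5,(y+.5)/1.5-.5,h,c),4))
P("griptop far",384,240,.098);P("griptop near",384,310,.098);P("gripL",367,275,.098);P("gripR",399,275,.098)
P("wall far",337,157,.046);P("wall near",342,400,.046)
P("dr TL",98,182,.049);P("dr TR",265,182,.049)
P("fence a",52,165,.044);P("fence b",96,392,.044)
P("bed corner",421,142,.024)
```

```text
griptop far [0.6425 0.0695 0.098 ]
griptop near [0.6418 0.0308 0.098 ]
gripL [0.633  0.0507 0.098 ]
gripR [0.6502 0.0504 0.098 ]
wall far [0.615  0.1135 0.046 ]
wall near [ 0.6108 -0.053   0.046 ]
dr TL [0.4669 0.1018 0.049 ]
dr TR [0.5701 0.0996 0.049 ]
fence a [0.4371 0.1126 0.044 ]
fence b [ 0.4349 -0.0438  0.044 ]
bed corner [0.6688 0.1224 0.024 ]
```

>>> servo_tool(
  targets=[
    [-0.2,0.2,3,0],
    [-0.2,0.2,6,0],
    [-0.2,0.2,8.2,0],
    [-0.2,0.2,8.2,0],
  ],
)

```text
time: 2.58
tool_pos: [0.6398, 0.029, 0.0775]
ee_rot: [-3.138, -0.0, 1.55]
wrist_force: [-0.3, 0.3, 0.1]
width: 0.0609
finger_force: 0.0
```

>>> servo_tool(
  targets=[
    [0,0,0,0],
    [0,0,0,0],
    [0,0,0,0],
    [0,0,0,0],
    [0,0,0,0],
  ],
  claw=255,
)

```text
time: 3.2
tool_pos: [0.6416, 0.0273, 0.0786]
ee_rot: [3.142, -0.0, 1.548]
wrist_force: [0.9, 0.1, 0.3]
width: 0.0156
finger_force: 30.0
```

>>> servo_tool(
  targets=[
    [0,-1,0,0],
    [0,-2,0,0],
    [0,-3,0,0],
    [0,-4,0,0],
    [0,-5,0,0],
    [0,-5.5,0,0],
    [0,-6,0,0],
    [0,-6,0,0],
  ],
)

```text
time: 4.2
tool_pos: [0.5813, 0.0286, 0.0786]
ee_rot: [3.141, 0.0, 1.548]
wrist_force: [3.8, -0.9, -1.3]
width: 0.0157
finger_force: 30.0
```

>>> servo_tool(
  targets=[
    [0,-0.2,0,0],
    [0,-0.4,0,0],
    [0,-0.6,0,0],
    [0,-0.8,0,0],
    [0,-0.9,0,0],
    [0,-0.9,0,0],
  ],
)

```text
time: 4.95
tool_pos: [0.5731, 0.0288, 0.0786]
ee_rot: [3.14, 0.0, 1.548]
wrist_force: [5.4, -1.6, -1.7]
width: 0.0158
finger_force: 30.0
```

>>> servo_tool(
  targets=[
    [0,-0.1,0,0],
    [0,-0.2,0,0],
    [0,-0.3,0,0],
    [0,-0.3,0,0],
  ],
)

```text
time: 5.45
tool_pos: [0.5702, 0.0289, 0.0786]
ee_rot: [3.14, 0.0, 1.548]
wrist_force: [6.2, -0.4, -1.7]
width: 0.016
finger_force: 30.0
```

>>> servo_tool(
  targets=[
    [0,-0.1,0,0],
    [0,-0.1,0,0],
  ],
)

```text
time: 5.7
tool_pos: [0.5692, 0.0289, 0.0786]
ee_rot: [3.14, 0.0, 1.548]
wrist_force: [6.2, -0.2, -0.9]
width: 0.0159
finger_force: 30.0
```

>>> servo_tool(
  targets=[
    [0,-0.1,0,0],
    [0,-0.1,0,0],
  ],
)

```text
time: 5.95
tool_pos: [0.5689, 0.0289, 0.0786]
ee_rot: [3.138, -0.0, 1.548]
wrist_force: [9.0, -1.1, -2.9]
width: 0.0156
finger_force: 30.0
```

>>> servo_tool(
  targets=[
    [0,-0.1,0,0],
    [0,-0.1,0,0],
    [0,-0.1,0,0],
  ],
)

```text
time: 6.32
tool_pos: [0.5689, 0.0289, 0.0786]
ee_rot: [3.136, -0.0, 1.548]
wrist_force: [11.3, -1.7, -4.1]
width: 0.0155
finger_force: 30.0
```

>>> servo_tool(
  targets=[
    [0,0,0,0],
    [0,0,0,0],
    [0,0,0,0],
  ],
  claw=90,
)

```text
time: 6.7
tool_pos: [0.5656, 0.0292, 0.0782]
ee_rot: [-3.14, -0.0, 1.548]
wrist_force: [-0.5, -0.0, 0.9]
width: 0.0427
finger_force: 0.0
```

>>> servo_tool(
  targets=[
    [0,0,-3,0],
    [0,0,-6,0],
    [0,0,-10,0],
    [0,0,-12,0],
    [0,0,-12,0],
  ],
)

```text
time: 7.32
tool_pos: [0.5673, 0.0291, 0.2006]
ee_rot: [3.138, -0.0, 1.548]
wrist_force: [0.2, -0.3, 0.2]
width: 0.0608
finger_force: 0.0
```

Run:
```python
from h import *
go((.497,-.3765,.15),5.6)
```

```text
now [0.5673 0.0291 0.2006] yang -1.32 t 7.33 F [ 0.2 -0.3  0.2] w 0.0608 -> shift [-40.71  -6.11   5.04] turn -6.92
```

>>> servo_tool(
  targets=[
    [-5,-0.8,0,-1],
    [-11,-1.6,0,-2],
    [-17,-2.4,0,-3],
    [-23,-3.2,0,-4],
    [-29,-4,0,-5],
    [-35,-5,1,-6],
    [-39,-6,3,-6.9],
    [-40.7,-6.1,5,-6.9],
  ],
)

```text
time: 8.32
tool_pos: [0.4946, -0.3777, 0.1456]
ee_rot: [-3.139, -0.003, 1.665]
wrist_force: [0.4, 0.3, -0.2]
width: 0.0611
finger_force: 0.0
```

>>> servo_tool(
  targets=[
    [0,0,0,0],
    [0,0,0,0],
  ],
)

```text
time: 8.57
tool_pos: [0.497, -0.3748, 0.1485]
ee_rot: [3.141, -0.001, 1.67]
wrist_force: [0.3, 0.3, 0.9]
width: 0.061
finger_force: 0.0
```

Run:
```python
from h import *
go((.497,-.3765,.065),5.6)
c=camera_model("wrist"); im=snapshot("wrist"); np.savez("cw2.npz",K=c["camera_matrix"],T=c["camera_from_world"])
top=snapshot("top")
a=cv2.resize(im,None,fx=1.1,fy=1.1,interpolation=cv2.INTER_CUBIC)[:330]
b=cv2.resize(top[150:270,150:270],None,fx=2.75,fy=2.75,interpolation=cv2.INTER_CUBIC)
b2=np.zeros((a.shape[0],236,3),np.uint8); b=b[:330,:]
cv2.imwrite("pics/w2.png",np.hstack([a,b[:a.shape[0],:236]]) if 0 else a)
cv2.imwrite("pics/t2.png",cv2.resize(top[150:270,140:270],None,fx=6,fy=5*1.0 if 0 else 4.9,interpolation=cv2.INTER_CUBIC) if 0 else cv2.resize(top[155:265,140:270],None,fx=5,fy=5,interpolation=cv2.INTER_CUBIC))
```

```text
now [ 0.497  -0.3748  0.1485] yang 5.68 t 8.57 F [0.3 0.3 0.9] w 0.061 -> shift [-0.18 -0.02  8.35] turn 0.08
```

View pics/w2.png

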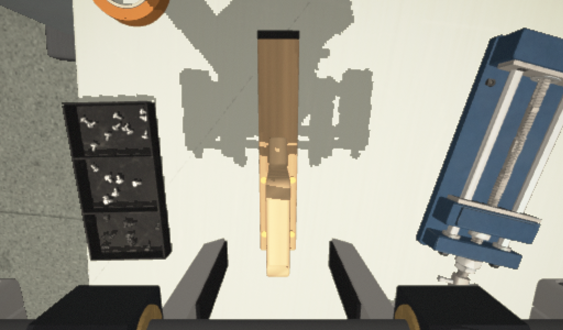

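View pics/t2.png

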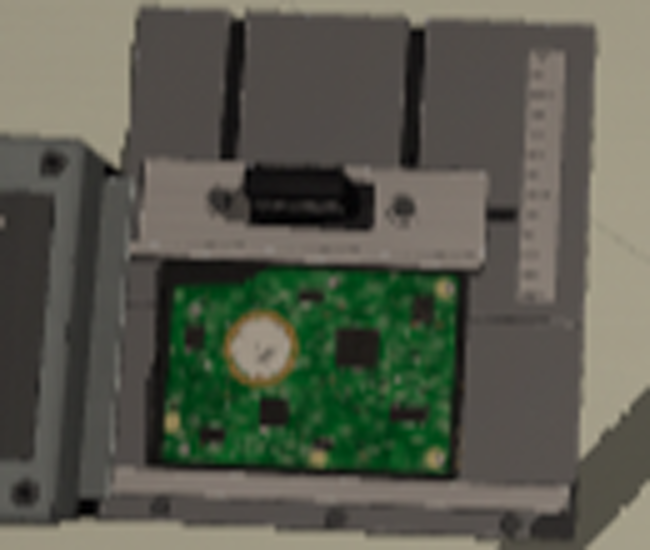

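Top view: drive square and snug between guide and fence. Wrist view: stick is vertical at x≈279, centred between the fingers; nose edge at (258-298, 31), handle rear top at (267-290, 273).

Run:
```python
from h import *
z=np.load("cw2.npz"); c=dict(camera_matrix=z["K"],camera_from_world=z["T"])
P=lambda n,x,y,h: print(n,np.round(ray("wrist",(x+.5)/1.1-.5,(y+.5)/1.1-.5,h,c),4))
P("noseL",258,31,.014);P("noseR",298,31,.014);P("hL",267,272,.09);P("hR",290,272,.09);P("hfrontL",268,187,.09)
for x,y in [(467,275),(455,477),(160,262),(150,466)]: print("drive",np.round(ray("top",(x+.5)/5-.5+140,(y+.5)/5-.5+155,.049),4))
go((.497,-.3765,.065),5.6)
```

```text
noseL [ 0.4652 -0.2266  0.014 ]
noseR [ 0.4988 -0.2232  0.014 ]
hL [ 0.4919 -0.4096  0.09  ]
hR [ 0.5093 -0.4079  0.09  ]
hfrontL [ 0.4867 -0.3441  0.09  ]
drive [ 0.5342 -0.0481  0.049 ]
drive [ 0.4386 -0.0452  0.049 ]
drive [0.5374 0.0989 0.049 ]
drive [0.4406 0.0985 0.049 ]
now [ 0.4974 -0.3751  0.1498] yang 5.7 t 8.68 F [ 0.7 -0.   0.3] w 0.0609 -> shift [-0.13 -0.07  8.48] turn 0.1
```

>>> servo_tool(
  targets=[
    [-0.2,0,3,0],
    [-0.2,0,6,0],
    [-0.2,0,8.5,0],
    [-0.2,0,8.5,0],
  ],
)

```text
time: 9.18
tool_pos: [0.4961, -0.3764, 0.062]
ee_rot: [-3.139, -0.003, 1.67]
wrist_force: [0.5, -0.4, 0.5]
width: 0.0611
finger_force: 0.0
```

>>> servo_tool(
  targets=[
    [0,0,0,0],
    [0,0,0,0],
    [0,0,0,0],
    [0,0,0,0],
  ],
  claw=255,
)

```text
time: 9.68
tool_pos: [0.4966, -0.3786, 0.064]
ee_rot: [3.141, 0.001, 1.668]
wrist_force: [-0.5, -0.1, -0.2]
width: 0.0242
finger_force: 0.0
```

Run:
```python
from h import *
go((.497,-.377,.065),5.6)
```

```text
now [ 0.4966 -0.3786  0.064 ] yang 5.57 t 9.68 F [-0.5 -0.1 -0.2] w 0.0242 -> shift [ 0.16  0.05 -0.1 ] turn -0.03
```

>>> servo_tool(
  targets=[
    [0,0,0,0],
    [0,0,0,0],
    [0,0,0,0],
  ],
)

```text
time: 10.05
tool_pos: [0.4965, -0.3785, 0.0636]
ee_rot: [3.141, 0.0, 1.668]
wrist_force: [0.9, 0.2, 0.5]
width: 0.018
finger_force: 30.0
```

>>> servo_tool(
  targets=[
    [0,0,-2,0],
    [0,0,-4,0],
    [0,0,-5.2,0],
    [0,0,-5.2,0],
  ],
)

```text
time: 10.55
tool_pos: [0.4973, -0.3791, 0.1178]
ee_rot: [3.139, 0.003, 1.668]
wrist_force: [0.1, -0.2, -1.9]
width: 0.0177
finger_force: 30.0
```

Run:
```python
from h import *
go((.4815,-.235,.115),-1.4)
```

```text
now [ 0.4973 -0.3791  0.1178] yang 5.58 t 10.55 F [ 0.1 -0.2 -1.9] w 0.0177 -> shift [14.5  -0.17  0.24] turn 6.98
```

>>> servo_tool(
  targets=[
    [2.5,0,0,1],
    [5,0,0,3],
    [7.5,-0.1,0,5],
    [10,-0.1,0.1,7],
    [12.5,-0.2,0.2,7],
    [14.5,-0.2,0.2,7],
    [14.5,-0.2,0.2,7],
    [14.5,-0.2,0.2,7],
  ],
)

```text
time: 11.55
tool_pos: [0.4805, -0.2349, 0.1135]
ee_rot: [3.141, 0.001, 1.546]
wrist_force: [0.1, -0.3, -2.3]
width: 0.0178
finger_force: 30.0
```

Run:
```python
from h import *
go((.4815,-.235,.0895),-1.4)
c=camera_model("wrist"); im=snapshot("wrist"); np.savez("cw3.npz",K=c["camera_matrix"],T=c["camera_from_world"])
cv2.imwrite("pics/w3.png",cv2.resize(im,None,fx=1.5,fy=1.5,interpolation=cv2.INTER_CUBIC)[:480])
```

```text
now [ 0.4805 -0.2349  0.1135] yang -1.43 t 11.55 F [ 0.1 -0.3 -2.3] w 0.0178 -> shift [-0.01  0.1   2.4 ] turn -0.03
```

View pics/w3.png

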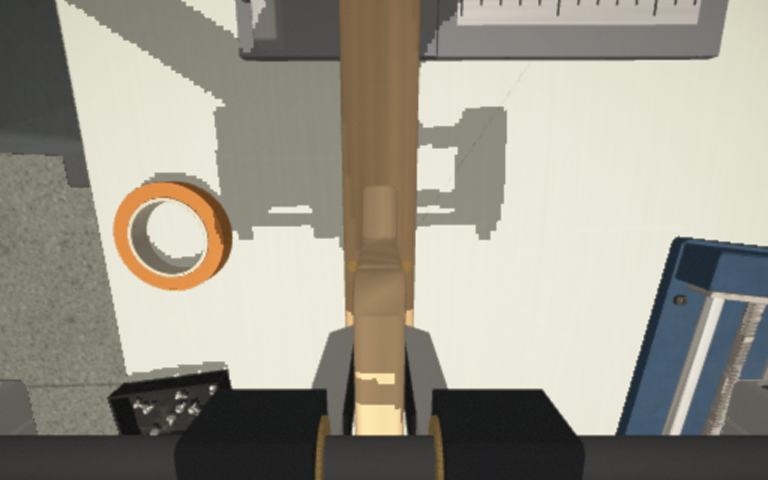

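Stick held straight at x≈380. Lowering behind the drive.

>>> servo_tool(
  targets=[
    [0,0.1,0.8,0],
    [0,0.1,1.6,0],
    [0,0.1,2.2,0],
    [0,0.1,2.4,0],
    [0,0.1,2.4,0],
  ],
)

```text
time: 12.22
tool_pos: [0.4813, -0.2343, 0.0892]
ee_rot: [-3.141, -0.0, 1.546]
wrist_force: [0.1, -0.9, -1.3]
width: 0.018
finger_force: 30.0
```

Run:
```python
from h import *
go((.4855,-.064,.0895),-1.4)
im=snapshot("top"); cv2.imwrite("pics/t3.png",cv2.resize(im[185:270,140:340],None,fx=4,fy=4,interpolation=cv2.INTER_CUBIC))
```

```text
now [ 0.4813 -0.2343  0.0892] yang -1.42 t 12.22 F [ 0.1 -0.9 -1.3] w 0.018 -> shift [17.03 -0.   -0.02] turn -0.02
```

View pics/t3.png

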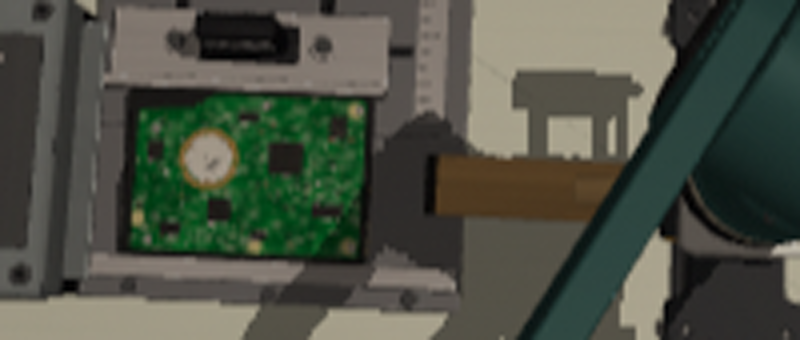

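The nose is centred behind the drive, about 30 mm away. Pushing now.

>>> servo_tool(
  targets=[
    [1,0,0,0],
    [2,0,0,0],
    [2.7,0,0,0],
    [3.3,0,0,0],
    [4,0,0,0],
    [5,0,0,0],
    [6,0,0,0],
    [7,0,0,0],
  ],
)

```text
time: 13.28
tool_pos: [0.4832, -0.1639, 0.0896]
ee_rot: [3.141, 0.0, 1.546]
wrist_force: [-0.5, -3.9, -0.3]
width: 0.0177
finger_force: 30.0
```

>>> servo_tool(
  targets=[
    [1,0,0,0],
    [2,0,0,0],
    [3,0,0,0],
    [4,0,0,0],
    [5,0,0,0],
    [6,0,0,0],
    [7,0,0,0],
    [8,0,0,0],
  ],
)

```text
time: 14.28
tool_pos: [0.485, -0.0841, 0.0896]
ee_rot: [-3.142, 0.001, 1.546]
wrist_force: [-0.1, -6.1, 0.8]
width: 0.0179
finger_force: 30.0
```

Run:
```python
from h import *
go((.4885,.052,.0895),-1.4)
im=snapshot("top"); cv2.imwrite("pics/t4.png",cv2.resize(im[160:270,40:240],None,fx=4,fy=4,interpolation=cv2.INTER_CUBIC))
```

```text
now [ 0.485  -0.0841  0.0896] yang -1.43 t 14.28 F [-0.1 -6.1  0.8] w 0.0179 -> shift [1.361e+01 1.000e-02 0.000e+00] turn -0.03
```

View pics/t4.png

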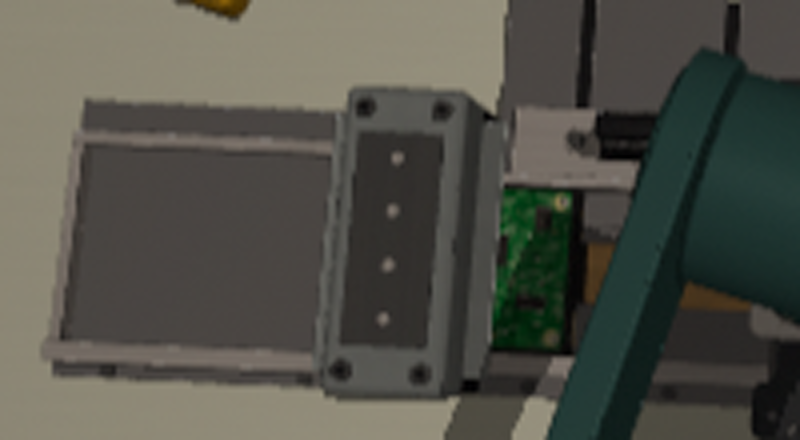

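The drive is going into the hood square, with the nose behind it. Continuing.

>>> servo_tool(
  targets=[
    [1,0,0,0],
    [2,0,0,0],
    [3,0,0,0],
    [4,0,0,0],
    [5,0,0,0],
    [6,0,0,0],
    [7,0,0,0],
    [8,0,0,0],
  ],
)

```text
time: 15.32
tool_pos: [0.4869, -0.0036, 0.0893]
ee_rot: [-3.141, -0.0, 1.546]
wrist_force: [-0.1, -3.0, -0.1]
width: 0.018
finger_force: 30.0
```

>>> servo_tool(
  targets=[
    [1,0,0,0],
    [2,0,0,0],
    [3,0,0,0],
    [4,0,0,0],
    [4.8,0,0,0],
    [5.4,0,0,0],
    [5.6,0,0,0],
    [5.6,0,0,0],
  ],
)

```text
time: 16.32
tool_pos: [0.4883, 0.052, 0.0893]
ee_rot: [-3.141, -0.001, 1.546]
wrist_force: [-0.1, -1.5, -2.4]
width: 0.0176
finger_force: 30.0
```

Run:
```python
from h import *
go((.4885,.052,.0895),-1.4)
im=snapshot("top"); cv2.imwrite("pics/t5.png",cv2.resize(im[170:265,40:180],None,fx=5.5,fy=5.5,interpolation=cv2.INTER_CUBIC))
```

```text
now [0.4883 0.052  0.0893] yang -1.41 t 16.32 F [-0.1 -1.5 -2.4] w 0.0176 -> shift [-0.    0.02 -0.02] turn -0.01
```

View pics/t5.png

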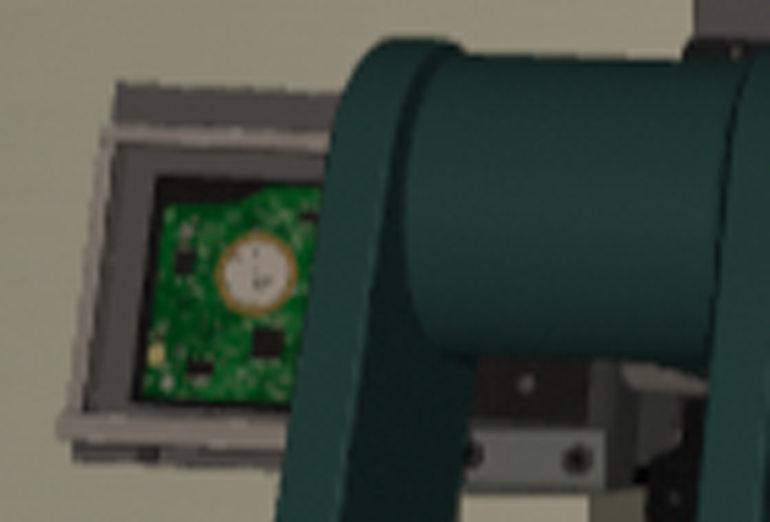

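Drive front edge is at (157,178)-(137,403), short of the end stop.

Run:
```python
from h import *
for x,y in [(157,178),(137,403)]: print(np.round(ray("top",(x+.5)/5.5-.5+40,(y+.5)/5.5-.5+170,.049),4))
for x,y in [(110,140),(85,410)]: print("stop",np.round(ray("top",(x+.5)/5.5-.5+40,(y+.5)/5.5-.5+170,.03),4))
```

```text
[0.5445 0.3485 0.049 ]
[0.4468 0.348  0.049 ]
stop [0.5637 0.3803 0.03  ]
stop [0.4438 0.3797 0.03  ]
```

>>> servo_tool(
  targets=[
    [0.3,0,0,0],
    [0.6,0,0,0],
    [0.7,0,0,0],
    [0.7,0,0,0],
  ],
)

```text
time: 16.88
tool_pos: [0.4886, 0.0588, 0.0894]
ee_rot: [-3.142, -0.0, 1.546]
wrist_force: [-0.5, -2.8, -2.4]
width: 0.0178
finger_force: 30.0
```

>>> servo_tool(
  targets=[
    [-2,0,-0.1,0],
    [-6,0,-0.1,0],
    [-10,0,-0.1,0],
    [-14,0,-0.1,0],
    [-18,0,-0.1,0],
    [-22,0,-0.1,0],
    [-25,0,-0.1,0],
    [-28,0,-0.1,0],
  ],
)

```text
time: 17.88
tool_pos: [0.4821, -0.2214, 0.0903]
ee_rot: [3.14, -0.003, 1.546]
wrist_force: [0.4, 0.1, -2.8]
width: 0.018
finger_force: 30.0
```

Run:
```python
from h import *
go((.4885,-.38,.09),-1.4)
im=snapshot("top"); cv2.imwrite("pics/t6.png",cv2.resize(im[150:270,40:240],None,fx=4,fy=4,interpolation=cv2.INTER_CUBIC))
```

```text
now [ 0.4821 -0.2214  0.0903] yang -1.44 t 17.88 F [ 0.4  0.1 -2.8] w 0.018 -> shift [-1.584e+01  1.040e+00 -1.000e-02] turn -0.04
```

View pics/t6.png

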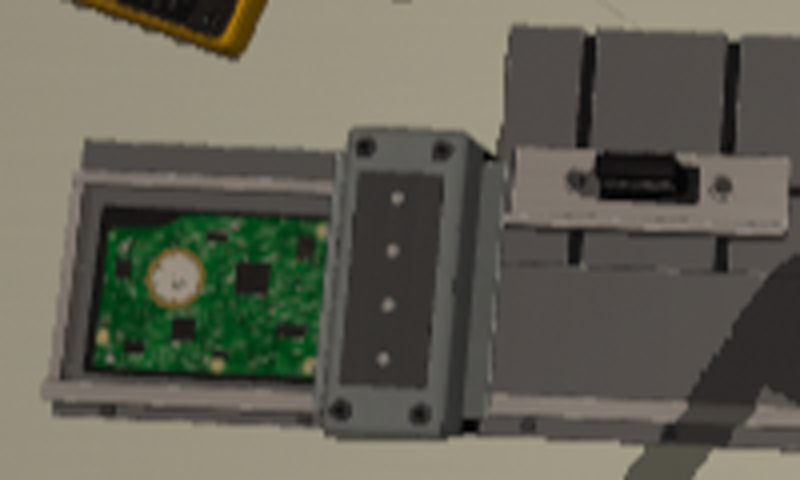

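The drive is wholly out on the outfeed side and the guide has stayed put. Now I'll return the stick to its old place.

>>> servo_tool(
  targets=[
    [-4,0.3,0,0],
    [-8,0.6,0,0],
    [-12,0.8,0,0],
    [-15.5,1,0,0],
    [-16,1,0.8,0],
    [-16,1,1.6,0],
    [-16,1,2.3,0],
    [-16,1,2.3,0],
  ],
)

```text
time: 18.92
tool_pos: [0.4874, -0.3798, 0.0662]
ee_rot: [-3.14, -0.002, 1.547]
wrist_force: [0.2, -0.7, -1.2]
width: 0.0179
finger_force: 30.0
```

>>> servo_tool(
  targets=[
    [0,0,0.1,0],
    [0,0,0.2,0],
    [0,0,0.3,0],
    [0,0,0.3,0],
  ],
)

```text
time: 19.42
tool_pos: [0.4877, -0.3815, 0.0645]
ee_rot: [3.142, -0.0, 1.546]
wrist_force: [0.3, -0.3, -1.7]
width: 0.0179
finger_force: 30.0
```

>>> servo_tool(
  targets=[
    [0,0,0.05,0],
    [0,0,0.1,0],
    [0,0,0.1,0],
  ],
)

```text
time: 19.8
tool_pos: [0.4877, -0.3816, 0.0636]
ee_rot: [3.141, 0.0, 1.546]
wrist_force: [-0.7, -0.6, -0.8]
width: 0.0181
finger_force: 30.0
```

>>> servo_tool(
  targets=[
    [0,0,0.05,0],
    [0,0,0.05,0],
    [0,0,0.05,0],
  ],
)

```text
time: 20.18
tool_pos: [0.4877, -0.3816, 0.0636]
ee_rot: [3.141, 0.0, 1.546]
wrist_force: [-1.0, 0.7, 2.9]
width: 0.0178
finger_force: 30.0
```

Touching down (+2.9 N). Release and retreat.

>>> servo_tool(
  targets=[
    [0,0,0,0],
    [0,0,0,0],
    [0,0,0,0],
    [0,0,0,0],
    [0,0,0,0],
  ],
  claw=60,
)

```text
time: 20.8
tool_pos: [0.4877, -0.3815, 0.0628]
ee_rot: [3.142, -0.0, 1.546]
wrist_force: [0.4, -0.3, 0.7]
width: 0.0641
finger_force: 0.0
```

>>> servo_tool(
  targets=[
    [0,0,-2,0],
    [0,0,-5,0],
    [0,0,-9,0],
    [0,0,-13,0],
    [0,0,-14,0],
    [0,0,-14,0],
  ],
)

```text
time: 21.55
tool_pos: [0.4879, -0.3817, 0.2038]
ee_rot: [3.14, 0.001, 1.546]
wrist_force: [0.4, -0.3, -0.2]
width: 0.0717
finger_force: 0.0
```

Run:
```python
from h import *
go((.4885,-.38,.2),-1.4)
cv2.imwrite("pics/s7.png",cv2.resize(snapshot("scene"),None,fx=1.5,fy=1.5,interpolation=cv2.INTER_CUBIC))
```

```text
now [ 0.4879 -0.3817  0.2038] yang -1.42 t 21.55 F [ 0.4 -0.3 -0.2] w 0.0717 -> shift [0.17 0.06 0.38] turn -0.02
```

View pics/s7.png

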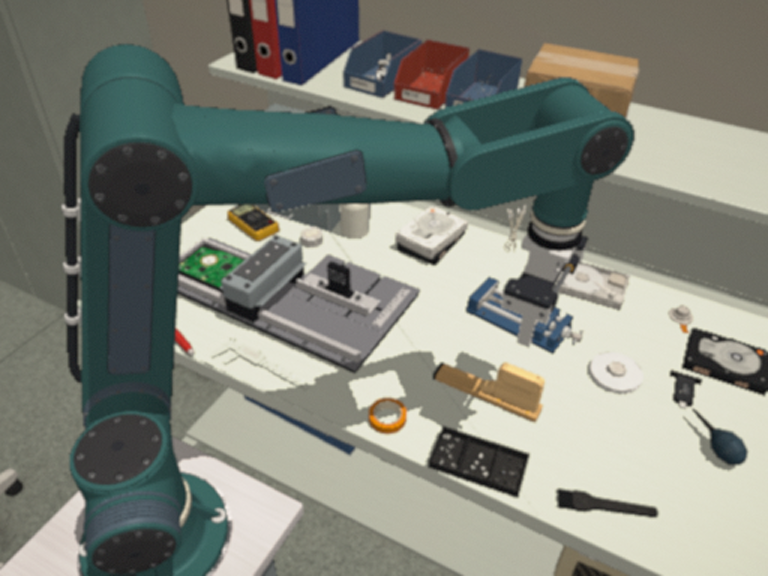

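The stick stands upright on the worktop at (490, 385), the drive is on the outfeed bed, and the arm is clear of everything.

```bash
python3 -c "
from bench import *
print(close_job())"
```

```text
the job is handed in; nothing more can be done
None
```

The job is handed in at about 22 s of the allowed 67 s: the guide was left snug against the drive, the drive pushed about 10 mm clear of the hood with the push stick, and the stick stood upright on the worktop again, off the machine.

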